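# Set the culture tube caps for the incubator

## Task

This rack of push-cap culture tubes is going into the incubator: the widest tube must breathe, so pull its cap up to the raised, venting position; the slimmest tube must be sealed, so press its cap down fully home. Leave the cap of the medium-sized tube as it is.

Things in the scene. Friction and masses are not known exactly. Their poses are not given: they have to be found in the camera images.
- rack: White perforated rack, fixed, top deck 100 x 270 mm, 70 mm above the table; origin under its centre, y along its length. Three clear tubes are clamped upright along its middle, at y = -85, 0 and +85 mm, in any order. Their red caps slide only up and down, 14 mm, held by a snug fit: about 6 N moves them, and they stay where left. z is up.
- wide_top (a point): Centre of the top face of the widest tube's red ribbed cap: 40 mm across, 30 mm tall, on a tube 32 mm across, bare from cap to rack. This point is 150 mm above the table when the cap is fully home, 164 mm when fully raised; it starts at most 2 mm above home.
- slim_top (a point): Centre of the top face of the slimmest tube's red ribbed cap: 20 mm across, 30 mm tall, on a tube 15 mm across, bare from cap to rack. This point is 130 mm above the table when the cap is fully home, 144 mm when fully raised; it starts 9 to 14 mm above home.
- medium_top (a point): Centre of the top face of the medium tube's red ribbed cap: 28 mm across, 30 mm tall, on a tube 22 mm across. This point is 140 mm above the table when the cap is fully home, 154 mm when fully raised; it starts anywhere between and is to be left there.

How it is judged:
At the end, for the whole second after the job is handed in: The widest tube's cap is raised to within 4 mm of the top of its travel (its top more than 160 mm above the table) and the slimmest tube's cap is pressed to within 3 mm of fully home (its top less than 133 mm above the table) (height (world z) of wide_top above 0.16 m and height (world z) of slim_top below 0.133 m); the robot touches nothing.
It fails at once if the medium tube's cap is shifted more than 4 mm (distance of medium_top from where it was at the start of the episode above 0.004 m).
It also fails if it takes over 35 s, if anything falls off the work surface, if the arm or the gripper's body presses on something with over 40 N, if the wrist force passes 120 N, or if a joint passes its speed limit or range.

## Robot

A 6-joint arm with a two-finger parallel gripper is mounted at the origin on the work surface. World frame = base frame: x ahead of the robot, y to its left, z up, the work surface at z = 0. Lengths are in m, angles in rad, forces in N, time in s.
With the tool pointing down it reaches from about 0.3 to 0.95 m from the base axis. Payload 3.1 kg.
Tool frame: the origin (TCP) lies midway between the tips of the shut fingers; the grasp point (between the pads) lies 19 mm behind it; z points along the fingers, y is the direction in which the jaws open and shut (so a half turn about z gives the same grasp; the last joint's range is limited). The gripper opens to 85 mm and grips with 20 to 120 N. Pads are 22 mm wide; open, the fingers measure 114 mm over their backs; the gripper's body (76 mm by 85 mm) begins 54 mm behind the grasp point. The pads swing forward as they close: fully open they stand 13 mm farther back than shut.
Start: joints at [-1.222, 0.308, 1.634, -0, 1.2, -0.07], TCP at [0.254, -0.571, 0.231] pointing down, gripper open.
Joint ranges: [-3.06, 3.06], [-0.79, 1.96], [0.05, 2.63], [-1.19, 4.34], [0.05, 2.64], [-2.94, 2.94]. Speed limits (rad/s): [2.79, 2.79, 3.14, 3.14, 3.14, 3.14].

## Interface

Orientations are given as a unit quaternion [x, y, z, w].
In Python, from station import robot gives the robot as it stands.
- The arm moves only by the tool send_rows, never from a script. Its argument "moves" is a list of rows, each an object of numbers: "x", "y", "z": the shift along the tool's x, y, z in m; "wx", "wy", "wz": the turn, a rotation vector about the tool's x, y, z in rad; "jaw": the gripper command: -1 is fully open, 1 is shut, values between are in proportion. In form: [{"x": .., "y": .., "z": .., "wx": .., "wy": .., "wz": .., "jaw": ..}, ...]. A call has 1 to 20 rows; each row shifts and turns the pose as measured when the row begins, along the tool's axes as they then stand; what a row does not reach is not made up. A row lasts 1/8 s, in which the tool goes at most 62.5 mm and 10.7 degrees, less where a joint would pass 70% of its speed; a pose out of reach is approached as far as the arm can. A call with a gripper value outside its range is refused whole. The fingers move at their own pace and stop on an object; "grip_force" is the grip in N (left out, the last holds). Time passes only in rows, so rows that do not move let the fingers close. It gives the time, the measured TCP pose, the force and the opening at its end, in the units of the state.
- robot.get_state(): the state, without advancing time (a new reading comes with each control period).
- robot.snapshot(name): name is "scene" or "top" or "wrist"; returns a dict with "img" (420x560x3 uint8, red, green, blue), "vfov" (degrees; the focal length in pixels is half the picture's height over the tangent of half this angle, whatever the lens; pixels are square), "cx", "cy" (the principal point, pixels), "position" and "rotation" of the camera in the world. Camera axes: x right, y down, z forward; pixel columns grow to the right and rows downward; lengths in m; the calibration is good to about 2 mm. A picture is of the moment at which its call begins. There is no depth.
- robot.hand_in(): hands the job in, once; it reports no verdict.
The state is a dict: "time_s": time; "qpos": joint angles; "qd": joint speeds; "joint_efforts": joint torques, N m; "tcp_pos": TCP position; "ee_rot": TCP orientation; "force": force on the tool from outside, world axes, zero at the start; "wrist_torque": the same for the moment, N m; "opening": finger opening in m.
Only numpy, scipy, OpenCV 4.12 (cv2) and the standard library are available. Lean on these libraries where they do the work, as an engineer would, in place of code of your own. Each camera call takes 0.05 s, during which the arm holds its last target. There are 200 camera calls.

## Working session

There is one attempt and no reset: what is moved stays moved. The work goes in short steps, Python scripts to look and compute and a tool call to move; the robot and the scene stay as the last step left them, time stands still between calls to the robot, and variables do not carry over. Pictures are saved under pics/ and viewed, about 8 in all and at most 12, crops included, and the job is handed in when it is done.

Besides the shell and the picture viewer there is one more tool, called after "Call:" as name(argument=value, ...) on one line, values as JSON. send_rows: Moves the arm, as the interface text tells. Its arguments: {"type":"object","properties":{"moves":{"type":"array"},"grip_force":{"type":"number"}},"required":["moves"]}

```bash
ls; mkdir -p pics
python3 - <<'E'
from station import robot
import cv2,numpy as np
s=robot.get_state(); print(s)
ims=[]
for n in("scene","top"):
    d=robot.snapshot(n); np.savez(f"pics/{n}0.npz",**d); print(n,d["vfov"],d["cx"],d["cy"],d["position"],np.round(d["rotation"],3).tolist())
    cv2.imwrite(f"pics/{n}0.png",d["img"][:,:,::-1])
E
```

```text
pics
{'time_s': 0.0, 'qpos': array([-1.22170543e+00,  3.09033303e-01,  1.63519304e+00,  7.51962819e-06,
        1.19970209e+00, -6.96818793e-02]), 'qd': array([-0.00044814,  0.00069209, -0.00010558,  0.00128271,  0.0010791 ,
        0.00066319]), 'joint_efforts': array([ 1.40747707e-04, -4.15253556e+01, -2.76665461e+01, -9.21076207e-05,
        1.01770266e-02,  1.36881440e-05]), 'tcp_pos': array([ 0.25385349, -0.57021914,  0.23002637]), 'ee_rot': array([ 9.78158261e-01,  2.07858249e-01, -1.59161555e-04, -1.15700237e-03]), 'force': array([ 0.40184524,  0.05354036, -1.09859047]), 'wrist_torque': array([ 0.05302381,  0.04664622, -0.03252522]), 'opening': 0.08519152226340186}
scene 44.768779137495244 286.0308575582632 215.2875335521125 [ 0.97081209 -0.31434452  0.66153559] [0.852, 0.367, -0.155, -0.339]
top 51.154159896334555 276.6796332192243 208.53848952064695 [0.47130344 0.04709803 0.81574828] [-0.7, 0.71, -0.062, 0.045]
```

View pics/top0.png

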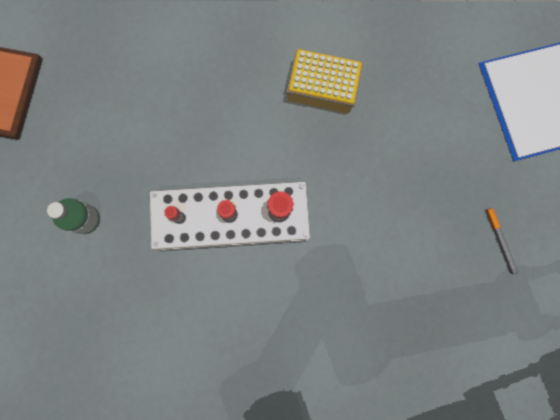

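View pics/scene0.png

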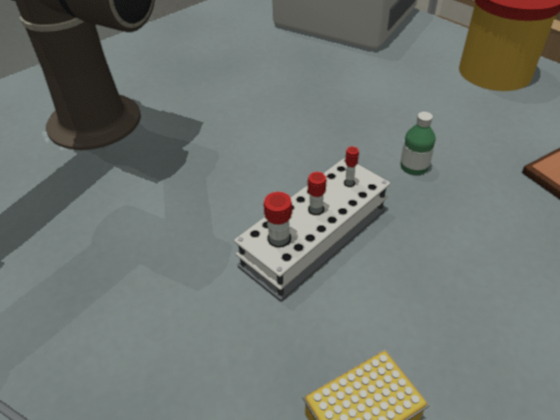

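The top view shows the rack in the middle, with slim (172,213), medium (227,210) and wide (281,206) caps in a row. The scene view confirms it: wide (278,207), medium (317,184), slim (352,156). Next I triangulate the red blobs.

```bash
cat > h.py <<'E'
import cv2,numpy as np
from scipy.spatial.transform import Rotation as R
def ray(d,u,v):
    f=210/np.tan(np.radians(float(d["vfov"]))/2)
    q=np.array(d["rotation"]); M=q if q.ndim==2 else R.from_quat(q).as_matrix()
    r=M@np.array([(u-d["cx"])/f,(v-d["cy"])/f,1]); return np.array(d["position"]),r/np.linalg.norm(r)
def onz(d,u,v,z):
    p,r=ray(d,u,v); return p+r*(z-p[2])/r[2]
def tri(rays):
    A=sum(np.eye(3)-np.outer(r,r) for p,r in rays); b=sum((np.eye(3)-np.outer(r,r))@p for p,r in rays)
    x=np.linalg.solve(A,b); return x,[np.linalg.norm((np.eye(3)-np.outer(r,r))@(x-p)) for p,r in rays]
def red(img):
    h=cv2.cvtColor(img,cv2.COLOR_RGB2HSV); return ((((h[...,0]<8)|(h[...,0]>172))&(h[...,1]>170)&(h[...,2]>70))*255).astype(np.uint8)
E
python3 - <<'E'
from h import *
D={n:dict(np.load(f"pics/{n}0.npz")) for n in("top","scene")}
B={}
for n,box in(("top",(150,180,310,250)),("scene",(230,130,400,260))):
    m=red(D[n]["img"]); k=np.zeros_like(m); x0,y0,x1,y1=box; k[y0:y1,x0:x1]=m[y0:y1,x0:x1]
    _,_,st,c=cv2.connectedComponentsWithStats(k)
    B[n]=[(c[i],st[i]) for i in range(1,len(st)) if st[i,4]>30]; B[n].sort(key=lambda t:-t[1][4]); print(n,[(b[0].round(1),b[1]) for b in B[n]])
P=[]
for a,b in zip(B["top"],B["scene"]):
    x,e=tri([ray(D["top"],*a[0]),ray(D["scene"],*b[0])]); print(x.round(4),np.round(e,4)); P.append(x)
d=(P[0]-P[2])[:2]; print("len",np.linalg.norm(d),"angle",np.degrees(np.arctan2(d[1],d[0])))
# deck corners
g=cv2.cvtColor(D["top"]["img"],cv2.COLOR_RGB2HSV); w=((g[...,2]>185)&(g[...,1]<40)).astype(np.uint8); w[:, :140]=0;w[:,320:]=0;w[:170]=0;w[260:]=0
pts=cv2.boxPoints(cv2.minAreaRect(cv2.findNonZero(w))); C=[onz(D["top"],*p,.07) for p in pts]
print(np.round(pts,1).tolist(),np.round(C,4).tolist(),np.mean(C,0).round(4))
print([np.linalg.norm(C[i]-C[i-1]).round(4) for i in range(4)])
E
```

```text
top []
scene [(array([277.6, 207.4]), array([265, 193,  27,  31, 685], dtype=int32)), (array([316.4, 183.8]), array([309, 173,  16,  23, 330], dtype=int32)), (array([351.6, 156.3]), array([346, 147,  12,  20, 179], dtype=int32))]Traceback (most recent call last):
  File "<stdin>", line 11, in <module>
IndexError: list index out of range
```

```bash
sed -i 's/>170)&(h\[...,2\]>70/>110)\&(h[...,2]>60/' h.py
cat > m.py <<'E'
from h import *
D={n:dict(np.load(f"pics/{n}0.npz")) for n in("top","scene")}
print(D["top"]["img"][206,281])
B={}
for n,box in(("top",(150,180,310,250)),("scene",(230,130,400,260))):
    m=red(D[n]["img"]); k=np.zeros_like(m); x0,y0,x1,y1=box; k[y0:y1,x0:x1]=m[y0:y1,x0:x1]
    _,_,st,c=cv2.connectedComponentsWithStats(k)
    B[n]=[(c[i],st[i]) for i in range(1,len(st)) if st[i,4]>30]; B[n].sort(key=lambda t:-t[1][4]); print(n,[(b[0].round(1),b[1].tolist()) for b in B[n]])
P=[]
for a,b in zip(B["top"],B["scene"]):
    x,e=tri([ray(D["top"],*a[0]),ray(D["scene"],*b[0])]); print(x.round(4),np.round(e,4)); P.append(x)
d=(P[0]-P[2])[:2]; print("len",np.linalg.norm(d),"angle",np.degrees(np.arctan2(d[1],d[0])))
g=cv2.cvtColor(D["top"]["img"],cv2.COLOR_RGB2HSV); w=((g[...,2]>185)&(g[...,1]<40)).astype(np.uint8); w[:, :140]=0;w[:,320:]=0;w[:170]=0;w[260:]=0
pts=cv2.boxPoints(cv2.minAreaRect(cv2.findNonZero(w))); C=[onz(D["top"],*p,.07) for p in pts]
print(np.round(pts,1).tolist(),np.round(C,4).tolist(),np.mean(C,0).round(4))
print([np.linalg.norm(C[i]-C[i-1]).round(4) for i in range(4)])
E
python3 m.py
```

```text
[188  68  66]
top [(array([280. , 204.1]), [268, 192, 25, 26, 517]), (array([225.8, 208.9]), [218, 200, 17, 19, 243]), (array([171. , 212.2]), [165, 206, 13, 13, 127])]
scene [(array([277.5, 207.2]), [264, 192, 29, 32, 749]), (array([316.4, 183.6]), [308, 172, 18, 25, 381]), (array([351.6, 156. ]), [346, 147, 13, 20, 217])]
[0.5804 0.0238 0.1388] [0.001 0.001]
[0.5754 0.1093 0.1269] [0.0012 0.0012]
[0.5707 0.1948 0.1297] [0.0011 0.0011]
len 0.17128119978504028 angle -86.7621311147258
[[148.39999389648438, 191.6999969482422], [305.1000061035156, 181.39999389648438], [308.79998779296875, 237.5], [152.10000610351562, 247.8000030517578]] [[0.6161, 0.2481, 0.07], [0.6315, -0.0221, 0.07], [0.5338, -0.026, 0.07], [0.5199, 0.2392, 0.07]] [0.5753 0.1098 0.07  ]
[np.float64(0.0966), np.float64(0.2707), np.float64(0.0977), np.float64(0.2656)]
```

Call:
send_rows(moves=[{"x": 0.0415,"y": -0.0315,"jaw": -1},{"x": 0.0415,"y": -0.0315,"jaw": -1},{"x": 0.0415,"y": -0.0315,"jaw": -1},{"x": 0.0415,"y": -0.0315,"jaw": -1},{"x": 0.0415,"y": -0.0315,"jaw": -1},{"x": 0.0415,"y": -0.0315,"jaw": -1},{"x": 0.0415,"y": -0.0315,"jaw": -1},{"x": 0.0415,"y": -0.0315,"jaw": -1},{"x": 0.0415,"y": -0.0315,"jaw": -1},{"x": 0.0415,"y": -0.0315,"jaw": -1},{"x": 0.0415,"y": -0.0315,"jaw": -1},{"x": 0.0415,"y": -0.0315,"jaw": -1},{"wz": -0.173,"jaw": -1},{"wz": -0.173,"jaw": -1},{"wz": -0.173,"jaw": -1},{"wz": -0.173,"jaw": -1},{"wz": -0.173,"jaw": -1},{"wz": -0.173,"jaw": -1},{"wz": -0.173,"jaw": -1}], grip_force=40)

```text
$.moves[0]: bad value
```

```bash
cat > go.py <<'E'
# prints tool-axis shift to target world point (argv x y z) and yaw turn to put tool y on angle 3.2 deg
import sys
from h import *
from station import robot
s=robot.get_state(); M=R.from_quat(s["ee_rot"]); t=np.array(list(map(float,sys.argv[1:4])))
a=np.radians(3.2); y=np.array([np.cos(a),np.sin(a),0]); z=np.array([0,0,-1.]); x=np.cross(y,z)
print("t",s["time_s"],"tcp",s["tcp_pos"].round(4),"F",s["force"].round(1),"open",round(s["opening"],4),"q",s["qpos"].round(2))
print("shift",M.inv().apply(t-s["tcp_pos"]).round(4),"turn",(M.inv()*R.from_matrix(np.stack([x,y,z],1))).as_rotvec().round(4))
E
python3 go.py .5804 .0238 .20
python3 - <<'E'
from station import robot
import cv2,numpy as np
d=robot.snapshot("wrist"); np.savez("pics/w1.npz",**d); cv2.imwrite("pics/w1.png",d["img"][:,:,::-1])
E
```

```text
t 0.1 tcp [ 0.2539 -0.5703  0.2302] F [-0.5 -0.9 -0.4] open 0.0856 q [-1.22  0.31  1.64 -0.    1.2  -0.07]
shift [ 0.5399 -0.4099  0.0311] turn [-0.0018 -0.0014 -1.2078]
```

View pics/w1.png

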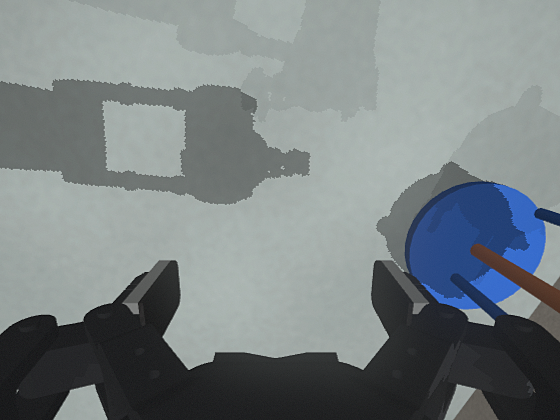

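The move was refused, so rows likely need every key. The wrist view shows a blue pen cup at (475,245) beside the right finger, so I'll check which side it is on before moving.

Run:
```python
from h import *
d=dict(np.load("pics/w1.npz"))
for z in(0,.1,.15): print(z,[onz(d,u,v,z).round(3).tolist() for u,v in((410,240),(545,240),(475,305),(475,185))])
print(d["position"])
```

```text
0 [[0.255, -0.75, 0.0], [0.323, -0.901, 0.0], [0.212, -0.873, 0.0], [0.346, -0.785, 0.0]]
0.1 [[0.271, -0.695, 0.1], [0.32, -0.805, 0.1], [0.239, -0.784, 0.1], [0.337, -0.72, 0.1]]
0.15 [[0.279, -0.667, 0.15], [0.319, -0.757, 0.15], [0.253, -0.74, 0.15], [0.333, -0.688, 0.15]]
[ 0.31412859 -0.54361029  0.37232561]
```

The cup is at y < -0.66. My path goes toward +y, away from it.

Call:
send_rows(moves=[{"x": 0.0415,"y": -0.0315,"z": 0,"wx": 0,"wy": 0,"wz": 0,"jaw": -1},{"x": 0.0415,"y": -0.0315,"z": 0,"wx": 0,"wy": 0,"wz": 0,"jaw": -1},{"x": 0.0415,"y": -0.0315,"z": 0,"wx": 0,"wy": 0,"wz": 0,"jaw": -1},{"x": 0.0415,"y": -0.0315,"z": 0,"wx": 0,"wy": 0,"wz": 0,"jaw": -1},{"x": 0.0415,"y": -0.0315,"z": 0,"wx": 0,"wy": 0,"wz": 0,"jaw": -1},{"x": 0.0415,"y": -0.0315,"z": 0,"wx": 0,"wy": 0,"wz": 0,"jaw": -1},{"x": 0.0415,"y": -0.0315,"z": 0,"wx": 0,"wy": 0,"wz": 0,"jaw": -1},{"x": 0.0415,"y": -0.0315,"z": 0,"wx": 0,"wy": 0,"wz": 0,"jaw": -1},{"x": 0.0415,"y": -0.0315,"z": 0,"wx": 0,"wy": 0,"wz": 0,"jaw": -1},{"x": 0.0415,"y": -0.0315,"z": 0,"wx": 0,"wy": 0,"wz": 0,"jaw": -1},{"x": 0.0415,"y": -0.0315,"z": 0,"wx": 0,"wy": 0,"wz": 0,"jaw": -1},{"x": 0.0415,"y": -0.0315,"z": 0,"wx": 0,"wy": 0,"wz": 0,"jaw": -1},{"x": 0,"y": 0,"z": 0,"wx": 0,"wy": 0,"wz": -0.173,"jaw": -1},{"x": 0,"y": 0,"z": 0,"wx": 0,"wy": 0,"wz": -0.173,"jaw": -1},{"x": 0,"y": 0,"z": 0,"wx": 0,"wy": 0,"wz": -0.173,"jaw": -1},{"x": 0,"y": 0,"z": 0,"wx": 0,"wy": 0,"wz": -0.173,"jaw": -1},{"x": 0,"y": 0,"z": 0,"wx": 0,"wy": 0,"wz": -0.173,"jaw": -1},{"x": 0,"y": 0,"z": 0,"wx": 0,"wy": 0,"wz": -0.173,"jaw": -1},{"x": 0,"y": 0,"z": 0,"wx": 0,"wy": 0,"wz": -0.173,"jaw": -1}], grip_force=40)

```text
time_s: 2.52
tcp_pos: [0.562, -0.0033, 0.225]
ee_rot: [0.671, 0.741, -0.001, -0.003]
force: [-0.1, 0.4, -0.6]
opening: 0.0849
```

```bash
python3 go.py .5804 .0238 .20
python3 - <<'E'
from station import robot
import cv2,numpy as np
d=robot.snapshot("wrist"); np.savez("pics/w2.npz",**d); cv2.imwrite("pics/w2.png",d["img"][:,:,::-1])
E
```

```text
t 2.525 tcp [ 0.562  -0.0033  0.225 ] F [-0.1  0.4 -0.6] open 0.0849 q [-0.08  0.2   1.79  0.    1.16 -0.19]
shift [0.0251 0.0211 0.025 ] turn [-0.0057 -0.0037  0.0431]
```

View pics/w2.png

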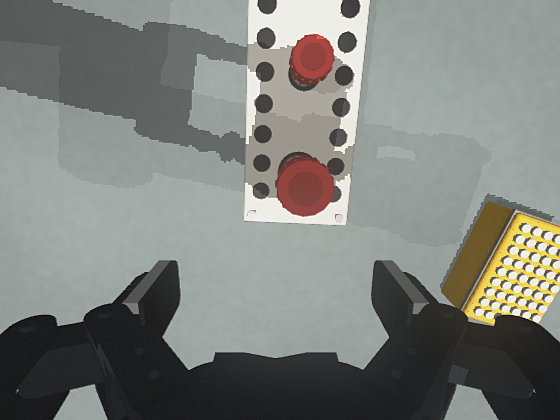

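The wrist view shows the wide cap's top at (305,187) and the medium's at (313,57). The yellow box is clear of the gripper. I'll check the cap position from here.

Run:
```python
from h import *
d=dict(np.load("pics/w2.npz"))
print("wide",onz(d,305,187,.151).round(4),"edges",onz(d,277,187,.151).round(4),onz(d,333,187,.151).round(4)); print("med",onz(d,313,57,.147).round(4))
```

```text
wide [0.5788 0.0236 0.151 ] edges [0.5598 0.0217 0.151 ] [0.5978 0.0255 0.151 ]
med [0.5741 0.1056 0.147 ]
```

Call:
send_rows(moves=[{"x": 0.025,"y": 0.021,"z": 0.02,"wx": 0,"wy": 0,"wz": 0.043,"jaw": -1},{"x": 0,"y": 0,"z": 0,"wx": 0,"wy": 0,"wz": 0,"jaw": -1}])

```text
time_s: 2.82
tcp_pos: [0.5802, 0.0238, 0.2043]
ee_rot: [0.688, 0.726, -0.001, -0.003]
force: [0.4, -0.7, 0.0]
opening: 0.0854
```

```bash
python3 go.py .5804 .0238 .118
```

```text
t 2.825 tcp [0.5802 0.0238 0.2043] F [ 0.4 -0.7  0. ] open 0.0854 q [-0.04  0.25  1.76  0.    1.13 -0.09]
shift [-0.0003  0.0008  0.0863] turn [-0.0064 -0.0032 -0.0026]
```

Call:
send_rows(moves=[{"x": 0,"y": 0,"z": 0.03,"wx": -0.006,"wy": -0.003,"wz": 0,"jaw": -1},{"x": 0,"y": 0,"z": 0.03,"wx": 0,"wy": 0,"wz": 0,"jaw": -1},{"x": 0,"y": 0,"z": 0.03,"wx": 0,"wy": 0,"wz": 0,"jaw": -1},{"x": 0,"y": 0,"z": 0,"wx": 0,"wy": 0,"wz": 0,"jaw": -1}])

```text
time_s: 3.32
tcp_pos: [0.5805, 0.0221, 0.1143]
ee_rot: [0.69, 0.724, -0.0, 0.001]
force: [-0.5, 0.2, 0.8]
opening: 0.0854
```

```bash
python3 go.py .5797 .0238 .114
```

```text
t 3.325 tcp [0.5805 0.0221 0.1143] F [-0.5  0.2  0.8] open 0.0854 q [-0.04  0.36  1.83 -0.    0.95 -0.08]
shift [ 0.0018 -0.0008  0.0003] turn [ 0.0018  0.0021 -0.0072]
```

Call:
send_rows(moves=[{"x": 0.002,"y": -0.001,"z": 0,"wx": 0,"wy": 0,"wz": 0,"jaw": -0.3},{"x": 0,"y": 0,"z": 0,"wx": 0,"wy": 0,"wz": 0,"jaw": 0},{"x": 0,"y": 0,"z": 0,"wx": 0,"wy": 0,"wz": 0,"jaw": 0.5},{"x": 0,"y": 0,"z": 0,"wx": 0,"wy": 0,"wz": 0,"jaw": 1},{"x": 0,"y": 0,"z": 0,"wx": 0,"wy": 0,"wz": 0,"jaw": 1},{"x": 0,"y": 0,"z": 0,"wx": 0,"wy": 0,"wz": 0,"jaw": 1},{"x": 0,"y": 0,"z": 0,"wx": 0,"wy": 0,"wz": 0,"jaw": 1}], grip_force=40)

```text
time_s: 4.2
tcp_pos: [0.5795, 0.0234, 0.1179]
ee_rot: [0.69, 0.724, -0.0, 0.002]
force: [-0.6, -0.4, -1.6]
opening: 0.0387
```

Call:
send_rows(moves=[{"x": 0,"y": 0,"z": -0.004,"wx": 0,"wy": 0,"wz": 0,"jaw": 1},{"x": 0,"y": 0,"z": -0.004,"wx": 0,"wy": 0,"wz": 0,"jaw": 1},{"x": 0,"y": 0,"z": -0.004,"wx": 0,"wy": 0,"wz": 0,"jaw": 1},{"x": 0,"y": 0,"z": 0,"wx": 0,"wy": 0,"wz": 0,"jaw": 1}])

```text
time_s: 4.7
tcp_pos: [0.5796, 0.0234, 0.1294]
ee_rot: [0.69, 0.724, -0.0, 0.002]
force: [-1.2, -0.4, -2.4]
opening: 0.039
```

```bash
python3 go.py .5797 .0238 .132
```

```text
t 4.7 tcp [0.5796 0.0234 0.1294] F [-1.2 -0.4 -2.4] open 0.039 q [-0.03  0.34  1.82 -0.    0.98 -0.08]
shift [ 0.0004  0.0002 -0.0026] turn [ 0.0028  0.0031 -0.0083]
```

Call:
send_rows(moves=[{"x": 0,"y": 0,"z": -0.0015,"wx": 0,"wy": 0,"wz": 0,"jaw": 1},{"x": 0,"y": 0,"z": 0,"wx": 0,"wy": 0,"wz": 0,"jaw": 1}])

```text
time_s: 4.95
tcp_pos: [0.5795, 0.0234, 0.1309]
ee_rot: [0.69, 0.724, 0.0, 0.002]
force: [1.0, -0.1, -5.8]
opening: 0.0393
```

```bash
cat > cap.py <<'E'
import sys
from station import robot
from h import *
for n,box in(("scene",(230,120,400,260)),):
    d=robot.snapshot(n); cv2.imwrite(f"pics/{n}{sys.argv[1]}.png",cv2.resize(d["img"][100:280,200:440,::-1],None,fx=3,fy=3,interpolation=cv2.INTER_CUBIC))
    m=red(d["img"]); k=np.zeros_like(m); x0,y0,x1,y1=box; k[y0:y1,x0:x1]=m[y0:y1,x0:x1]
    _,_,st,c=cv2.connectedComponentsWithStats(k); print(n,[(c[i].round(1).tolist(),st[i].tolist()) for i in range(1,len(st)) if st[i,4]>20])
E
python3 cap.py 1
```

```text
scene [([351.6, 156.2], [346, 147, 13, 20, 212]), ([319.9, 186.0], [312, 173, 14, 24, 180]), ([273.0, 201.8], [263, 185, 20, 33, 545])]
```

View pics/scene1.png

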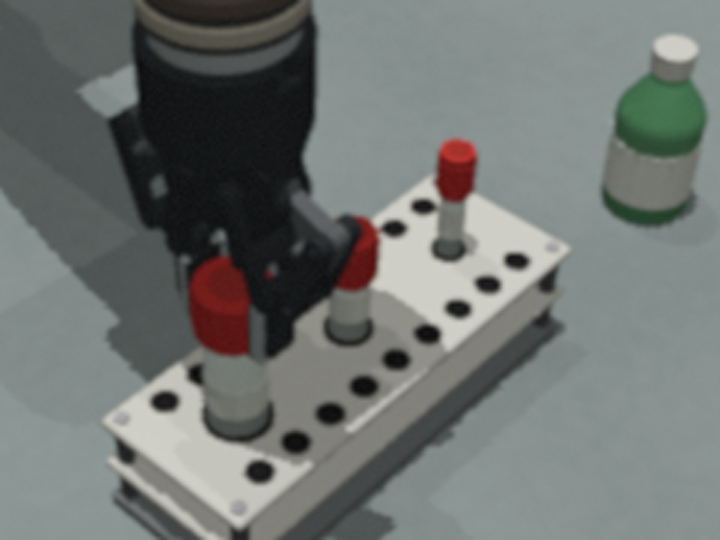

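The view shows the wide cap held and well raised, its top edge 7 px higher (192→185), which is about 13 mm. The medium cap is untouched. I'll pull slightly more to find the end stop.

Call:
send_rows(moves=[{"x": 0,"y": 0,"z": -0.002,"wx": 0,"wy": 0,"wz": 0,"jaw": 1},{"x": 0,"y": 0,"z": 0,"wx": 0,"wy": 0,"wz": 0,"jaw": 1}])

```text
time_s: 5.25
tcp_pos: [0.5795, 0.0234, 0.1309]
ee_rot: [0.69, 0.724, 0.0, 0.002]
force: [0.2, -0.3, -1.9]
opening: 0.039
```

```bash
python3 go.py .5797 .0238 .132
```

```text
t 5.25 tcp [0.5795 0.0234 0.1309] F [ 0.2 -0.3 -1.9] open 0.039 q [-0.03  0.34  1.82 -0.    0.98 -0.08]
shift [ 0.0004  0.0002 -0.0011] turn [ 0.0034  0.0031 -0.0084]
```

The TCP stopped at 0.1309, so the cap is at its top stop. Release and rise.

Call:
send_rows(moves=[{"x": 0,"y": 0,"z": 0,"wx": 0,"wy": 0,"wz": 0,"jaw": -1},{"x": 0,"y": 0,"z": 0,"wx": 0,"wy": 0,"wz": 0,"jaw": -1},{"x": 0,"y": 0,"z": 0,"wx": 0,"wy": 0,"wz": 0,"jaw": -1},{"x": 0,"y": 0,"z": 0,"wx": 0,"wy": 0,"wz": 0,"jaw": -1},{"x": 0,"y": 0,"z": 0,"wx": 0,"wy": 0,"wz": 0,"jaw": -1},{"x": 0,"y": 0,"z": -0.03,"wx": 0,"wy": 0,"wz": 0,"jaw": -1},{"x": 0,"y": 0,"z": -0.04,"wx": 0,"wy": 0,"wz": 0,"jaw": -1},{"x": 0,"y": 0,"z": -0.03,"wx": 0,"wy": 0,"wz": 0,"jaw": 1},{"x": 0,"y": 0,"z": 0,"wx": 0,"wy": 0,"wz": 0,"jaw": 1}])

```text
time_s: 6.38
tcp_pos: [0.581, 0.0238, 0.2384]
ee_rot: [0.69, 0.724, 0.002, 0.004]
force: [0.3, 1.0, -0.1]
opening: 0.0516
```

```bash
python3 go.py .5707 .1948 .20
```

```text
t 6.375 tcp [0.581  0.0238 0.2384] F [ 0.3  1.  -0.1] open 0.0516 q [-0.03  0.21  1.74 -0.    1.18 -0.08]
shift [ 0.1714 -0.0025  0.0378] turn [ 0.0083  0.0032 -0.0086]
```

Call:
send_rows(moves=[{"x": 0.043,"y": -0.0005,"z": 0,"wx": 0.008,"wy": 0.003,"wz": -0.009,"jaw": 1},{"x": 0.043,"y": -0.0005,"z": 0,"wx": 0,"wy": 0,"wz": 0,"jaw": 1},{"x": 0.043,"y": -0.0005,"z": 0,"wx": 0,"wy": 0,"wz": 0,"jaw": 1},{"x": 0.043,"y": -0.0005,"z": 0.01,"wx": 0,"wy": 0,"wz": 0,"jaw": 1},{"x": 0,"y": 0,"z": 0.01,"wx": 0,"wy": 0,"wz": 0,"jaw": 1},{"x": 0,"y": 0,"z": 0,"wx": 0,"wy": 0,"wz": 0,"jaw": 1}])

```text
time_s: 7.12
tcp_pos: [0.5653, 0.198, 0.2088]
ee_rot: [0.688, 0.726, -0.005, -0.003]
force: [0.9, 0.8, -0.4]
opening: -0.0002
```

```bash
python3 go.py .5707 .1948 .150; python3 cap.py 2
python3 - <<'E'
from station import robot
import cv2,numpy as np
d=robot.snapshot("wrist"); np.savez("pics/w3.npz",**d); cv2.imwrite("pics/w3.png",d["img"][:,:,::-1])
E
```

```text
t 7.125 tcp [0.5653 0.198  0.2088] F [ 0.9  0.8 -0.4] open -0.0002 q [ 0.26  0.29  1.71 -0.    1.16  0.21]
shift [-0.0033  0.0059  0.0588] turn [-0.0112  0.0029 -0.0017]
scene [([351.4, 156.5], [345, 147, 13, 20, 216]), ([316.3, 183.3], [308, 171, 18, 26, 391]), ([277.3, 201.1], [264, 185, 28, 33, 770])]
```

View pics/w3.png

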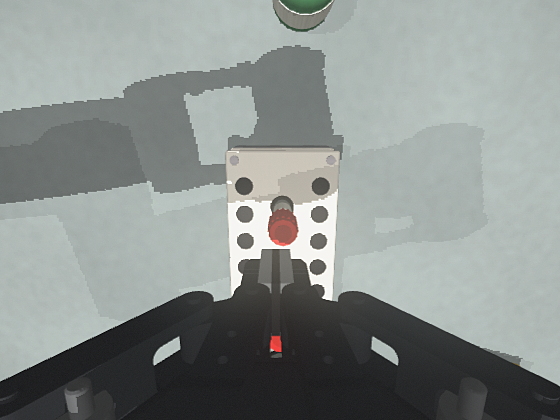

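View pics/scene2.png

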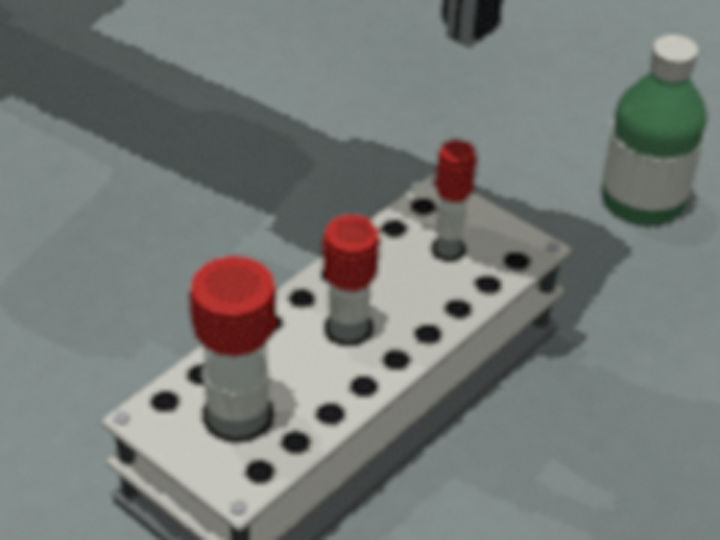

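The scene view shows the wide cap still raised and the medium unchanged. The wrist view has the slim cap's top at (283,231), just ahead of the shut fingertips.

Run:
```python
from h import *
d=dict(np.load("pics/w3.npz")); print("slim",onz(d,283,231,.142).round(4))
```

```text
slim [0.57   0.1935 0.142 ]
```

Call:
send_rows(moves=[{"x": -0.003,"y": 0.005,"z": 0.03,"wx": -0.011,"wy": 0.003,"wz": 0,"jaw": 1},{"x": 0,"y": 0,"z": 0,"wx": 0,"wy": 0,"wz": 0,"jaw": 1}])

```text
time_s: 7.48
tcp_pos: [0.5725, 0.1928, 0.1808]
ee_rot: [0.689, 0.725, 0.002, 0.001]
force: [-1.0, -0.3, -0.2]
opening: -0.0003
```

```bash
python3 go.py .5700 .1948 .150
```

```text
t 7.475 tcp [0.5725 0.1928 0.1808] F [-1.  -0.3 -0.2] open -0.0003 q [0.25 0.32 1.73 0.   1.09 0.2 ]
shift [ 0.0021 -0.0025  0.0308] turn [ 0.0043 -0.001  -0.006 ]
```

Call:
send_rows(moves=[{"x": 0.001,"y": -0.0025,"z": 0.02,"wx": 0,"wy": 0,"wz": 0,"jaw": 1},{"x": 0,"y": 0,"z": 0.01,"wx": 0,"wy": 0,"wz": 0,"jaw": 1},{"x": 0,"y": 0,"z": 0.005,"wx": 0,"wy": 0,"wz": 0,"jaw": 1},{"x": 0,"y": 0,"z": 0.004,"wx": 0,"wy": 0,"wz": 0,"jaw": 1},{"x": 0,"y": 0,"z": 0.004,"wx": 0,"wy": 0,"wz": 0,"jaw": 1}])

```text
time_s: 8.1
tcp_pos: [0.5725, 0.1933, 0.1398]
ee_rot: [0.69, 0.724, 0.004, 0.002]
force: [-3.5, -0.7, 7.4]
opening: -0.0001
```

```bash
python3 go.py .5700 .1945 .130; python3 cap.py 3
```

```text
t 8.1 tcp [0.5725 0.1933 0.1398] F [-3.5 -0.7  7.4] open -0.0001 q [ 0.25  0.36  1.76 -0.    1.01  0.21]
shift [ 0.0013 -0.0025  0.0098] turn [ 0.009  -0.0017 -0.0077]
scene [([351.2, 160.2], [346, 153, 12, 16, 153]), ([316.3, 183.3], [308, 171, 18, 26, 391]), ([277.3, 201.2], [264, 185, 28, 33, 770])]
```

Contact at 7 N and pressing. Continue down.

Call:
send_rows(moves=[{"x": 0,"y": 0,"z": 0.004,"wx": 0,"wy": 0,"wz": 0,"jaw": 1},{"x": 0,"y": 0,"z": 0.004,"wx": 0,"wy": 0,"wz": 0,"jaw": 1},{"x": 0,"y": 0,"z": 0.003,"wx": 0,"wy": 0,"wz": 0,"jaw": 1}])

```text
time_s: 8.52
tcp_pos: [0.5724, 0.1932, 0.1321]
ee_rot: [0.69, 0.724, 0.003, 0.003]
force: [-3.5, -1.9, 6.6]
opening: -0.0
```

```bash
python3 go.py .5700 .1945 .130
```

```text
t 8.525 tcp [0.5724 0.1932 0.1321] F [-3.5 -1.9  6.6] open -0.0 q [ 0.25  0.37  1.76 -0.    1.    0.21]
shift [ 0.0014 -0.0024  0.0021] turn [ 0.0081 -0.0007 -0.0068]
```

Call:
send_rows(moves=[{"x": 0,"y": 0,"z": 0.003,"wx": 0,"wy": 0,"wz": 0,"jaw": 1},{"x": 0,"y": 0,"z": 0.003,"wx": 0,"wy": 0,"wz": 0,"jaw": 1}])

```text
time_s: 8.78
tcp_pos: [0.5726, 0.1933, 0.13]
ee_rot: [0.689, 0.724, 0.003, 0.003]
force: [-6.8, -2.4, 17.8]
opening: -0.0001
```

Call:
send_rows(moves=[{"x": 0,"y": 0,"z": 0.002,"wx": 0,"wy": 0,"wz": 0,"jaw": 1}])

```text
time_s: 8.9
tcp_pos: [0.5725, 0.1933, 0.13]
ee_rot: [0.689, 0.725, 0.002, 0.003]
force: [-3.8, -0.7, 7.8]
opening: 0.0
```

The cap has bottomed out at z = 0.130 with force up to 18 N, so it is home. Withdraw upward.

Call:
send_rows(moves=[{"x": 0,"y": 0,"z": -0.02,"wx": 0,"wy": 0,"wz": 0,"jaw": 1},{"x": 0,"y": 0,"z": -0.05,"wx": 0,"wy": 0,"wz": 0,"jaw": 1},{"x": 0,"y": 0,"z": -0.05,"wx": 0,"wy": 0,"wz": 0,"jaw": 1},{"x": 0,"y": 0,"z": 0,"wx": 0,"wy": 0,"wz": 0,"jaw": 1},{"x": 0,"y": 0,"z": 0,"wx": 0,"wy": 0,"wz": 0,"jaw": 1}])

```text
time_s: 9.52
tcp_pos: [0.5719, 0.1939, 0.2533]
ee_rot: [0.689, 0.725, 0.003, 0.003]
force: [0.2, -0.5, -0.0]
opening: -0.0
```

```bash
python3 go.py .57 .19 .25; python3 cap.py 4
```

```text
t 9.525 tcp [0.5719 0.1939 0.2533] F [ 0.2 -0.5 -0. ] open -0.0 q [ 0.26  0.24  1.67 -0.    1.22  0.21]
shift [-0.0038 -0.0021  0.0033] turn [ 0.0085 -0.     -0.0049]
scene [([350.8, 162.6], [344, 153, 14, 20, 217]), ([316.3, 183.4], [308, 171, 18, 26, 391]), ([277.3, 201.2], [264, 185, 28, 33, 771])]
```

View pics/scene4.png

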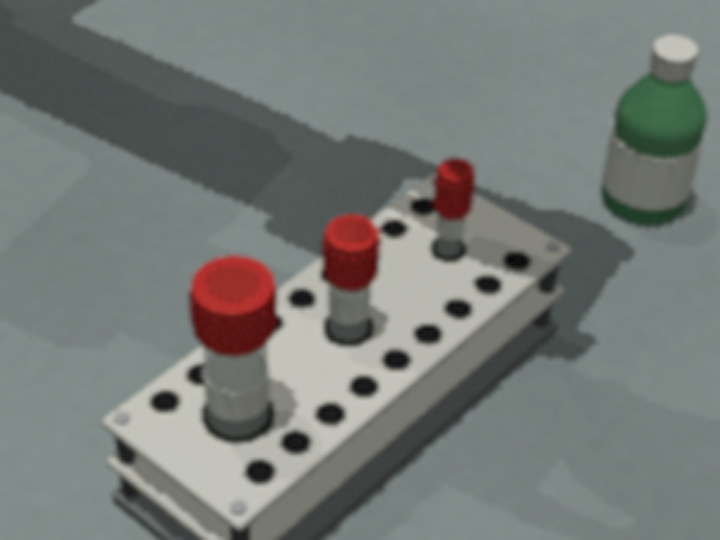

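The view shows the wide cap raised, the medium as at the start and the slim cap down. The arm is clear with no force reading, so I hand in.

```bash
python3 -c "
from station import robot
print(robot.hand_in())"
```

```text
the job is handed in; nothing more can be done
None
```

I raised the widest tube's cap to its top stop and pressed the slimmest tube's cap fully home. The medium cap was not touched. The job is handed in at about 9.6 s; no verdict is reported.

- **Wide cap:** I gripped it at 40 N and pulled until the tool stopped rising. In the scene camera it sits about 6 px higher than at the start, roughly 12–13 mm by my scale estimate, and it stayed there after release.
- **Slim cap:** I pressed it with the shut fingertips until it bottomed out with the tip at 0.130 m, at a peak of about 18 N read at the wrist. In the scene camera it dropped about 6 px and stayed down.
- **Medium cap:** its image position moved no more than about 0.3 px from the start.
- **At hand-in:** the gripper was about 12 cm above the slim cap, with wrist force near zero.

**What disagreed:** the first move call was refused because rows need every key, and nothing moved. The wrist and overhead cameras differed by 1–2 mm on the wide and slim cap positions, and by up to 4 mm on the medium cap. While the fingers closed on the wide cap, the measured tool height rose about 3.6 mm for a reason I did not establish.

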